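# Release the dip probe from its keyed storage well and stand it in the rinse jar

### The arm

A 6-joint arm with a two-finger parallel gripper is mounted at the origin on a cart in front of the work surface, level with it; the furniture and walls round the work are solid. World frame = base frame: x ahead of the robot, y to its left, z up, the work surface at z = 0. Lengths are in m, angles in rad, forces in N, time in s.
With the tool pointing down it reaches from about 0.25 to 0.775 m from the base axis. Payload 4 kg.
Tool frame: the origin (TCP) lies midway between the tips of the shut fingers; the grasp point (between the pads) lies 19 mm behind it (robot.tcp_to_grasp is the z of the grasp point in the tool frame, in m); z points along the fingers, y is the line along which they close (so a half turn about z gives the same grasp; the last joint's range is limited). The gripper opens to 94 mm and grips with 3 to 60 N. Pads are 16 mm wide; open, the fingers measure 119 mm over their backs; the gripper's body (75 mm by 177 mm) begins 78 mm behind the grasp point.
Start: joints at [1.137, 0.087, 1.371, -0, 1.684, -0.103], TCP at [0.179, 0.52, 0.206] pointing down, gripper open.
Joint ranges: [-3.1, 3.1], [-0.76, 2.03], [0.27, 2.55], [-1.08, 4.22], [0.17, 2.65], [-2.57, 2.57]. Speed limits (rad/s): [2.79, 2.79, 3.14, 3.14, 3.14, 3.14].

### API

Orientations are given as [roll, pitch, yaw] about the fixed x, y, z axes, in that order (R = Rz(yaw) Ry(pitch) Rx(roll)).
In Python, from bench import robot gives the robot as it stands. The module is installed in compiled form; this text tells all that it offers.
- The arm moves only by the tool move_arm, never from a script. Its argument "motion" is one flat list of numbers, 7 for each row, row after row: the turn, a rotation vector about the tool's x, y, z in units of 45 degrees (1.0 is 45 degrees), then the shift along the tool's x, y, z in units of 100 mm (1.0 is 100 mm), then the opening, from 0 (shut) to 1 (fully open). A call has 1 to 12 rows; each row shifts and turns the commanded pose from where the row before left it, along the tool's axes as they then stand; what a row does not reach is not made up. A row lasts 1/12 s, in which the tool goes at most 41.7 mm and 7.16 degrees, less where a joint would pass 70% of its speed; a pose out of reach is approached as far as the arm can. A call with a number of a shift or a turn outside -1 to 1 is refused whole. A call with a gripper value outside its range is refused whole. The fingers move at their own pace and stop on an object; the grip force is fixed at half the most. Time passes only in rows, so rows that do not move let the fingers close. It gives the time, the measured TCP pose, the force, the opening and the grip force at its end, in the units of the state.
- robot.get_obs(): the state, without advancing time (a new reading comes with each control period).
- robot.snapshot(name): name is "scene" or "top" or "wrist"; returns the picture (400x640x3 uint8, red, green, blue); there is no depth.
- robot.get_calibration(name): a dict with "fx", "fy", "cx", "cy" (pixels), "k1" (the pictures are not rectified: a ray, as slopes to the right and down, at radius r is drawn at 1 + k1 r^2 times it, then the intrinsics apply), "R" (3x3) and "t" (3): a world point X has camera coordinates R X + t. Camera axes: x right, y down, z forward; pixel columns grow to the right and rows downward; lengths in m; the calibration is good to about 2 mm. A picture is of the moment at which its call begins: read the wrist's pose just before it. get_calibration takes no time and is no camera call; for the wrist camera it gives the pose at the moment of the call.
- robot.close_job(): hands the job in; it is judged then, once.
The state is a dict: "time": time; "joint_positions": joint angles; "qvel": joint speeds; "joint_torque": joint torques, N m; "tool_pos": TCP position; "ee_rot": TCP orientation; "wrist_force": force on the tool from outside, world axes, zero at the start; "wrist_torque": the same for the moment, N m; "width": finger opening in m; "finger_force": force on a finger pad.
Only numpy, scipy, OpenCV 4.12 (cv2) and the standard library are available. Lean on these libraries where they do the work, as an engineer would, in place of code of your own. Each camera call takes 0.05 s, during which the arm holds its last target. There are 200 camera calls.

### The job

The dip probe is locked upright in its storage well: turn it by its side arm anticlockwise (seen from above) until you feel it come up against its stop, without forcing it, and only then draw it straight up out of the well. Stand it in the rinse jar, upright with its collar down on the rim and its side arm lying over the jar's arm rest, let go, and leave the other things on the bench where they are.

Things in the scene. Friction and masses are not known exactly. Their poses are not given: they have to be found in the camera images.
- probe: Dip probe, 132 mm long, about 0.25 kg, standing in the well. Origin: centre of the underside of its collar (black disc, 72 mm wide, 8 mm thick), on the axis; z up, x along the side arm. Below: steel shaft 16 mm thick, 72 mm long. Above: white round knob 26 mm thick, 8 to 60 mm above the origin; side arm: black bar 14 mm wide, 6 to 18 mm above the origin, out to 80 mm.
- side_arm_end (a point): middle of the outer end of the probe's side arm, 80 mm from the axis, 12 mm above the collar's underside. Pushed here the locked probe turns easily (1 to 2 N) until its lug meets a rigid stop, 0.5 to 1.9 rad anticlockwise (from above) of the start; how far cannot be seen. At the stop it lifts out freely; a spring-back of a few degrees does no harm.
- knob_top (a point): centre of the top of the probe's knob, 60 mm above the collar's underside. Locked, the probe rises only about 5 mm. Its lug (8 mm wide, 10 mm high, reaching 22 mm from the axis on the arm's side, 15 to 25 mm below the collar) must stand under a slot 13 mm wide in the well's mouth.
- well: Storage well: round grey pot fixed to the bench, 84 mm in diameter (foot disc 104 mm, 8 mm high), rim 90 mm above the bench; the probe's collar rests on its rim and hides slot and stop. Origin: centre of its underside, z up; its yaw does not tell where slot and stop are.
- jar: Rinse jar: open clear glass jar fixed to the bench, mouth 54 mm inside, 66 mm outside, rim 100 mm above the bench, inner floor 6 mm, round aluminium foot 100 mm wide. Origin: centre of its underside, z up; x along the arm rest. The probe stands in it with the collar on the rim: probe origin on the jar's axis, 100 mm above the jar's origin, probe's arm along the rest.
- rest_end (a point): point above the jar's arm rest, 80 mm from the jar's axis, 97 mm above the bench. The rest is a flat aluminium tab 14 mm wide that sticks out just below rim height to 89 mm from the axis, with a small lip at its end (top 99 mm above the bench); the probe's arm runs over it.
- beaker: loose glass beaker, 52 mm in diameter, 69 mm high, a bystander; origin: centre of its underside
- specimen_cup_a: loose specimen cup with a screw lid, 62 mm in diameter, 68 mm high, a bystander; origin: centre of its underside
- petri_0: loose petri dish, 60 mm in diameter, 15 mm high, a bystander; origin: centre of its underside
- tape_roll: loose roll of tape lying flat, 78 mm in diameter, 19 mm high, a bystander; origin: centre of its underside

How it is judged:
On the way:
1. the probe is drawn up clear of the well (z of probe in the frame of well above 0.163 m and height (world z) of probe above 0.163 m), for 0.1 s.
At the end, for the whole second after the job is handed in: The probe stands upright (within 0.1 rad) in the rinse jar, its axis within 9 mm of the jar's, its collar down on the rim (within 4 mm), the end of its side arm over the arm rest (within 22 mm sideways), at rest and released (horizontal distance between probe and jar below 0.009 m and z of probe in the frame of jar between 0.096 and 0.104 m and angle between probe's own z axis and vertical below 0.1 rad and x of side_arm_end in the frame of jar above 0.06 m and y of side_arm_end in the frame of jar between -0.022 and 0.022 m and linear speed of probe below 0.02 m/s and angular speed of probe below 0.1 rad/s); the robot touches nothing.
It fails at once if the probe was forced against its well (more than 200 N between them, about 20 N pushed at the arm) (contact force between probe and well above 200 N).
It fails at once if the beaker was moved more than 30 mm (distance of beaker from where it was at the start of the episode above 0.03 m).
It fails at once if the specimen_cup_a was moved more than 30 mm (distance of specimen_cup_a from where it was at the start of the episode above 0.03 m).
It fails at once if the petri_0 was moved more than 30 mm (distance of petri_0 from where it was at the start of the episode above 0.03 m).
It fails at once if the tape_roll was moved more than 30 mm (distance of tape_roll from where it was at the start of the episode above 0.03 m).
It also fails if it takes over 54 s, if anything falls off the work surface, if the arm or the gripper's body presses on something with over 40 N, if the wrist force passes 120 N, or if a joint passes its speed limit or range.

## Working session

There is one attempt and no reset: what is moved stays moved. The work goes in short steps, Python scripts to look and compute and a tool call to move; the robot and the scene stay as the last step left them, time stands still between calls to the robot, and variables do not carry over. Pictures are saved under pics/ and viewed, at most 10 in all, crops included, and the job is handed in when it is done.

Besides the shell and the picture viewer there is one more tool, called after "Call:" by a JSON object that holds its "op" and its "data", one argument or row to a line. move_arm: Moves the arm, as the interface text tells. Shifts and turns lie within -1 to 1; 1 stands for 100 mm of shift or 45 degrees of turn. Its arguments: {"type":"object","properties":{"motion":{"type":"array","items":{"type":"number"}}},"required":["motion"]}

```bash
mkdir -p pics
python3 - <<'E'
from bench import robot
import cv2
for n in ("scene","top"):
    im=robot.snapshot(n); cv2.imwrite(f"pics/{n}0.png",im[:,:,::-1])
    c=robot.get_calibration(n); print(n,c)
o=robot.get_obs(); print(o)
E
```

```text
scene {'fx': 459.1679240734688, 'fy': 459.1679240734688, 'cx': 313.56913802000275, 'cy': 196.99026828112602, 'k1': -0.06837963964512804, 'R': array([[-0.97536628,  0.22026559, -0.01198682],
       [ 0.19302553,  0.82591626, -0.52972019],
       [-0.10677902, -0.51898498, -0.84808775]]), 't': array([ 0.5455136 , -0.06505811,  1.3542716 ])}
top {'fx': 450.14034341425685, 'fy': 450.14034341425685, 'cx': 319.8566236311608, 'cy': 199.36118340378212, 'k1': -0.10968618705654613, 'R': array([[ 0.00669345, -0.99954128,  0.02953675],
       [-0.99004168, -0.01077756, -0.14036134],
       [ 0.14061529, -0.02830311, -0.98965968]]), 't': array([-0.00517286,  0.58181769,  1.10567357])}
{'time': 0.1, 'joint_positions': array([ 1.13693171e+00,  8.78545021e-02,  1.37211134e+00, -7.87968723e-06,
        1.68360297e+00, -1.03073337e-01]), 'qvel': array([-0.00024885, -0.00112885, -0.00207651,  0.00051146,  0.00124714,
        0.00039329]), 'joint_torque': array([ 1.81111111e-03, -3.41252339e+01, -3.03301585e+01,  7.18577136e-02,
        3.04229278e-02, -8.74097645e-05]), 'tool_pos': array([0.17841579, 0.51972548, 0.20443159]), 'ee_rot': array([-3.13962617e+00, -1.95539279e-04,  2.81080030e+00]), 'wrist_force': array([-0.68978442, -0.25735952, -0.31645525]), 'wrist_torque': array([-0.05332137,  0.02622707, -0.02363753]), 'finger_force': 0.0, 'width': 0.09442517832275871}
```

View pics/top0.png

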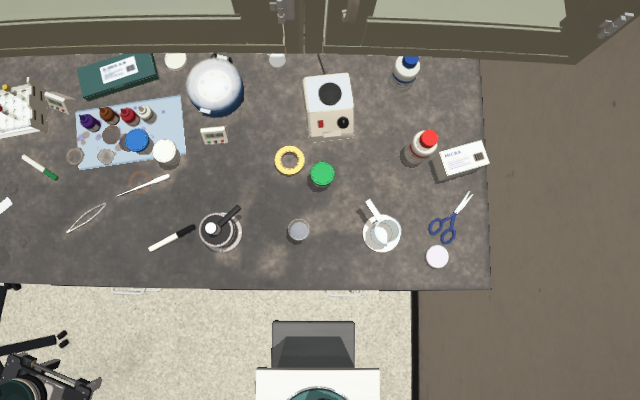

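View pics/scene0.png

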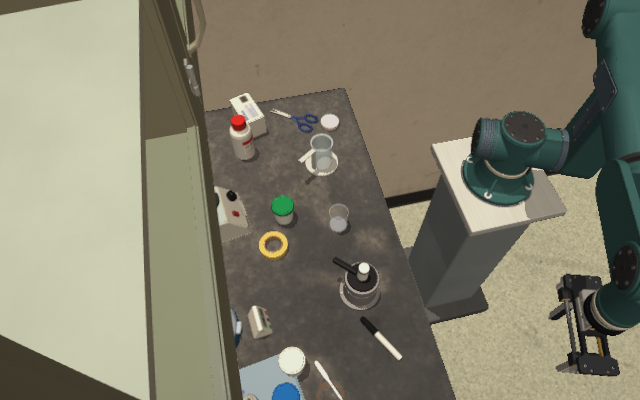

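The top view shows the probe and well at about (220,231), with the side arm running to the upper right (239,208). The jar is at (382,233) with its rest toward (370,203). The beaker is at (298,230), the cup at (322,174), the tape at (290,160) and the petri dish at (437,257). Next, enlarged crops.

Run:
```python
import cv2,numpy as np
t=cv2.imread("pics/top0.png"); s=cv2.imread("pics/scene0.png")
f=lambda im,x,y,w=66,h=50:cv2.resize(im[y:y+h,x:x+w],None,fx=6,fy=6,interpolation=cv2.INTER_CUBIC)
a=np.vstack([np.hstack([f(t,190,200,66),f(t,345,193,66)]),np.hstack([f(s,325,255,66),f(s,285,130,66)])])
cv2.imwrite("pics/crop0.png",a)
```

```text
(no output)
```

View pics/crop0.png

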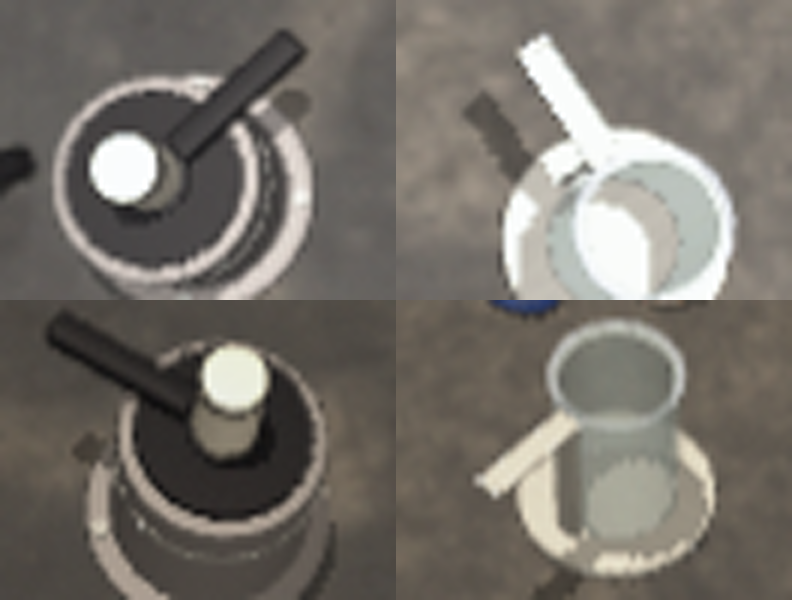

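```bash
cat > h.py <<'E'
import numpy as np,cv2
from bench import robot
def plane(name,uv,z,c=None):
    c=c or robot.get_calibration(name)
    d=np.array([(uv[0]-c["cx"])/c["fx"],(uv[1]-c["cy"])/c["fy"]]); s=d.copy()
    for _ in range(20): s=d/(1+c["k1"]*(s@s))
    o=-c["R"].T@c["t"]; r=c["R"].T@np.array([*s,1.])
    return (o+r*(z-o[2])/r[2])[:2]
E
python3 - <<'E'
from h import *
for n,z,a,b in [("knob",.15,(210.2,227.6),(363.8,267.6)),("rim",.09,(215.6,229.6),(361.8,277.4)),("armend",.108,(238.8,206.1),(333.8,258.4)),
 ("jar",.1,(387.6,232.4),(321.3,141.8)),("rest",.099,(367.3,199.3),(299.3,160.4)),
 ("beaker",0.0,(298,231),(339,226)),("cup",.068,(322,174),(283,206)),("tape",.019,(290,160),(273,245)),("petri",.015,(437,257),(330,122))]:
    p=plane("top",a,z);q=plane("scene",b,z);print(n,p.round(4),q.round(4),((p+q)/2).round(4))
E
```

```text
knob [0.4985 0.253 ] [0.4974 0.2533] [0.498  0.2531]
rim [0.4984 0.2526] [0.4972 0.2529] [0.4978 0.2527]
armend [0.554  0.1954] [0.5527 0.1974] [0.5534 0.1964]
jar [ 0.4949 -0.1622] [ 0.4987 -0.1632] [ 0.4968 -0.1627]
rest [ 0.575  -0.1137] [ 0.5728 -0.114 ] [ 0.5739 -0.1138]
beaker [0.5036 0.0553] [0.5005 0.059 ] [0.502  0.0572]
cup [ 0.6423 -0.0042] [0.6426 0.0014] [ 0.6424 -0.0014]
tape [0.6886 0.0785] [0.6889 0.0847] [0.6888 0.0816]
petri [ 0.4373 -0.3069] [ 0.4377 -0.3014] [ 0.4375 -0.3042]
```

Call:
{"op": "move_arm", "data": {
  "motion": [0,0,0,-0.362,-0.173,0,0,0,0,0,-0.362,-0.173,0,0,0,0,0,-0.362,-0.173,0,0,0,0,0,-0.362,-0.173,0,0,0,0,0,-0.362,-0.173,0,0,0,0,0,-0.362,-0.173,0,0,0,0,0,-0.362,-0.173,0,0,0,0,0,-0.362,-0.173,0,0,0,0,0,-0.362,-0.173,0,0,0,0,0,-0.362,-0.173,0,0,0,0,0,-0.362,-0.173,0,0,0,0,0,-0.362,-0.173,0,0]
}}

```text
time: 1.1
tool_pos: [0.5229, 0.181, 0.205]
ee_rot: [-3.141, -0.001, 2.811]
wrist_force: [-0.3, 1.1, 0.5]
width: 0.0175
finger_force: 0.0
```

Call:
{"op": "move_arm", "data": {
  "motion": [0,0,0.153,0,0,0,0,0,0,0.153,0,0,0,0,0,0,0.153,0,0,0,0,0,0,0.153,0,0,0,0,0,0,0.153,0,0,0,0,0,0,0.153,0,0,0,0,0,0,0.153,0,0,0,0,0,0,0.153,0,0,0,0,0,0,0.153,0,0,0,0,0,0,0.153,0,0,0,0,0,0,0.153,0,0,0,0,0,0,0.153,0,0,0,0]
}}

```text
time: 2.1
tool_pos: [0.5217, 0.1827, 0.2048]
ee_rot: [-3.14, 0.0, 1.363]
wrist_force: [0.1, -0.0, -0.2]
width: 0.0004
finger_force: 0.0
```

Call:
{"op": "move_arm", "data": {
  "motion": [0,0,0.153,0,0,0,0,0,0,0.153,0,0,0,0,0,0,0.153,0,0,0,0,0,0,0.153,0,0,0,0,0,0,0.153,0,0,0,0,0,0,0.153,0,0,0,0,0,0,0.153,0,0,0,0,0,0,0,0,0,0,0,0,0,0,0,0,0,0]
}}

```text
time: 2.85
tool_pos: [0.5218, 0.1827, 0.205]
ee_rot: [-3.141, 0.001, 0.531]
wrist_force: [-0.1, -0.5, -0.5]
width: 0.0004
finger_force: 0.0
```

Call:
{"op": "move_arm", "data": {
  "motion": [0,0,0,0,0,0.28,0,0,0,0,0,0,0.28,0,0,0,0,0,0,0.28,0,0,0,0,0,0,0.28,0,0,0,-0.111,0.063,0.01,0,0,0,0,0,0,0,0,0,0,0,0,0,0,0,0]
}}

```text
time: 3.43
tool_pos: [0.5282, 0.1851, 0.0934]
ee_rot: [-3.142, 0.0, 0.615]
wrist_force: [0.2, -0.3, -0.3]
width: 0.0005
finger_force: 0.0
```

Run:
```python
from h import *
import cv2
W=np.array([.498,.253]);o=robot.get_obs();p=o["tool_pos"][:2]-W;y=o["ee_rot"][2]-np.pi/2
u=np.array([np.cos(y),np.sin(y)]);t=np.array([-u[1],u[0]]);print(np.degrees(y),p@u,p@t,o["tool_pos"],o["wrist_force"])
im=robot.snapshot("top")[:,:,::-1];s=robot.snapshot("scene")[:,:,::-1]
cv2.imwrite("pics/c1.png",np.hstack([cv2.resize(im[190:270,180:280],None,fx=4,fy=4),cv2.resize(s[230:310,310:410],None,fx=4,fy=4)]))
```

```text
-54.78412416400502 0.07287493873230219 -0.01452074952783056 [0.52816073 0.18508874 0.09344209] [ 0.1994154  -0.29395277 -0.25346907]
```

View pics/c1.png

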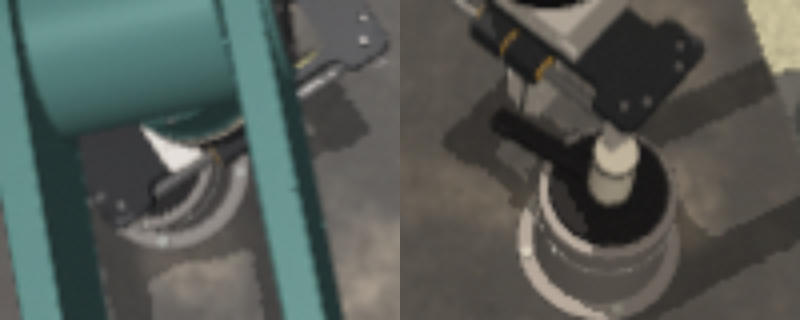

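The scene crop shows the fingertips at about (505,95), just behind the side arm's end at (500,120). I'm now pushing along the arc inside the range that is sure to be free.

Call:
{"op": "move_arm", "data": {
  "motion": [0,0,-0.056,0.0315,0.0055,0,0,0,0,-0.056,0.0315,0.0055,0,0,0,0,-0.056,0.0315,0.0055,0,0,0,0,-0.056,0.0315,0.0055,0,0,0,0,-0.056,0.0315,0.0055,0,0,0,0,-0.056,0.0315,0.0055,0,0,0,0,-0.056,0.0315,0.0055,0,0,0,0,-0.056,0.0315,0.0055,0,0,0,0,-0.056,0.0315,0.0055,0,0,0,0,-0.056,0.0315,0.0055,0,0]
}}

```text
time: 4.37
tool_pos: [0.5545, 0.204, 0.0954]
ee_rot: [3.139, -0.002, 1.056]
wrist_force: [0.2, -0.8, 1.3]
width: 0.0003
finger_force: 0.3
```

Call:
{"op": "move_arm", "data": {
  "motion": [0,0,-0.056,0.0315,0.0055,0,0,0,0,-0.056,0.0315,0.0055,0,0]
}}

```text
time: 4.53
tool_pos: [0.5585, 0.209, 0.0954]
ee_rot: [3.139, -0.001, 1.144]
wrist_force: [0.6, 0.0, -0.1]
width: 0.0005
finger_force: 0.3
```

```bash
cat >> h.py <<'E'
def st():
    W=np.array([.498,.253]);o=robot.get_obs();p=o["tool_pos"][:2]-W;y=o["ee_rot"][2]-np.pi/2
    u=np.array([np.cos(y),np.sin(y)]);t=np.array([-u[1],u[0]]);print("psi %.1f r %.4f t %.4f"%(np.degrees(y),p@u,p@t),"Ft %.2f Fr %.2f"%(o["wrist_force"][:2]@t,o["wrist_force"][:2]@u),o["joint_positions"].round(2))
E
python3 -c "
from h import *
st()"
```

```text
psi -24.4 r 0.0733 t -0.0151 Ft 0.30 Fr 0.56 [ 0.26  0.23  1.43 -0.    1.48  0.69]
```

Run:
```python
from h import *
s=robot.snapshot("scene")[:,:,::-1];cv2.imwrite("pics/c2.png",cv2.resize(s[220:310,290:410],None,fx=5,fy=5))
w=robot.snapshot("wrist")[:,:,::-1];cv2.imwrite("pics/w2.png",w)
st()
```

```text
psi -24.5 r 0.0731 t -0.0146 Ft 1.13 Fr -0.12 [0.26 0.23 1.43 0.   1.48 0.69]
```

View pics/c2.png

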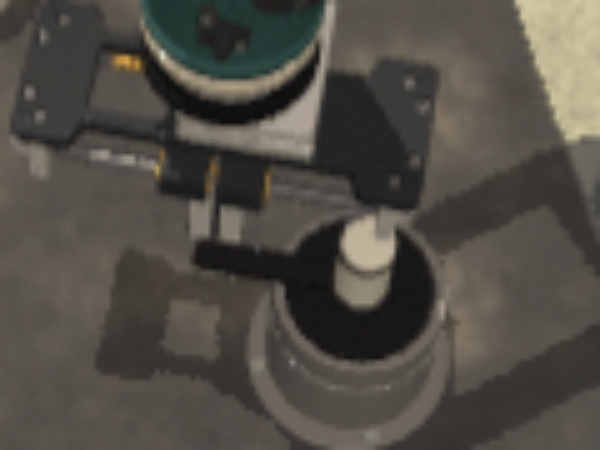

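The arm has turned with the finger against it: its end is now at crop (195,253), which is image (329,270). From here I use small steps and read the force after each one.

Call:
{"op": "move_arm", "data": {
  "motion": [0,0,-0.044,0.0252,0.0045,0,0,0,0,-0.044,0.0252,0.0045,0,0,0,0,0,0,0,0,0]
}}

```text
time: 4.88
tool_pos: [0.5608, 0.2135, 0.0946]
ee_rot: [3.14, -0.001, 1.211]
wrist_force: [0.2, -0.0, 0.8]
width: 0.0006
finger_force: 0.0
```

```bash
python3 -c "
from h import *
p=plane('scene',(328.6,270.2),.108)-[.498,.253];print(np.degrees(np.arctan2(p[1],p[0])),np.hypot(*p));st()"
```

```text
-21.22926857512593 0.07950390414905291
psi -20.6 r 0.0727 t -0.0149 Ft 0.05 Fr 0.18 [0.27 0.24 1.42 0.   1.48 0.63]
```

Call:
{"op": "move_arm", "data": {
  "motion": [0,0,-0.033,0.019,0.0034,0,0,0,0,-0.033,0.019,0.0034,0,0,0,0,0,0,0,0,0]
}}

```text
time: 5.13
tool_pos: [0.5624, 0.2169, 0.0938]
ee_rot: [3.141, -0.001, 1.264]
wrist_force: [0.1, -0.1, 0.8]
width: 0.0006
finger_force: 0.0
```

Call:
{"op": "move_arm", "data": {
  "motion": [0,0,-0.033,0.019,0.0034,0,0,0,0,-0.033,0.019,0.0034,0,0,0,0,0,0,0,0,0]
}}

```text
time: 5.38
tool_pos: [0.564, 0.2204, 0.0935]
ee_rot: [-3.142, -0.0, 1.317]
wrist_force: [-0.0, -0.6, -0.1]
width: 0.0011
finger_force: 0.0
```

Call:
{"op": "move_arm", "data": {
  "motion": [0,0,-0.033,0.019,0.0034,0,0,0,0,-0.033,0.019,0.0034,0,0,0,0,0,0,0,0,0]
}}

```text
time: 5.63
tool_pos: [0.5656, 0.224, 0.0934]
ee_rot: [-3.142, -0.0, 1.369]
wrist_force: [0.3, -0.2, -0.1]
width: 0.0007
finger_force: 0.0
```

Call:
{"op": "move_arm", "data": {
  "motion": [0,0,-0.033,0.019,0.0034,0,0,0,0,-0.033,0.019,0.0034,0,0,0,0,0,0,0,0,0]
}}

```text
time: 5.88
tool_pos: [0.5672, 0.2273, 0.0934]
ee_rot: [3.141, 0.0, 1.421]
wrist_force: [1.1, -1.2, 0.1]
width: 0.0006
finger_force: 0.3
```

Call:
{"op": "move_arm", "data": {
  "motion": [0,0,-0.033,0.019,0.0034,0,0,0,0,-0.033,0.019,0.0034,0,0,0,0,0,0,0,0,0]
}}

```text
time: 6.13
tool_pos: [0.5685, 0.2308, 0.0935]
ee_rot: [3.141, 0.0, 1.472]
wrist_force: [1.4, -2.1, 0.2]
width: 0.0008
finger_force: 0.9
```

Call:
{"op": "move_arm", "data": {
  "motion": [0,0,-0.033,0.019,0.0034,0,0,0,0,0,0,0,0,0]
}}

```text
time: 6.3
tool_pos: [0.569, 0.2321, 0.0936]
ee_rot: [3.141, 0.001, 1.498]
wrist_force: [1.8, -4.4, 0.8]
width: 0.0003
finger_force: 1.8
```

Call:
{"op": "move_arm", "data": {
  "motion": [0,0,-0.033,0.019,0.0034,0,0,0,0,0,0,0,0,0]
}}

```text
time: 6.47
tool_pos: [0.5694, 0.233, 0.0936]
ee_rot: [3.141, 0.003, 1.524]
wrist_force: [2.2, -6.8, 0.8]
width: 0.0002
finger_force: 3.0
```

Run:
```python
from h import *
s=robot.snapshot("scene")[:,:,::-1];cv2.imwrite("pics/c3.png",cv2.resize(s[220:310,290:410],None,fx=5,fy=5))
st();print(robot.get_obs()["wrist_force"])
```

```text
psi -2.7 r 0.0723 t -0.0165 Ft -5.90 Fr 1.66 [ 0.3   0.28  1.37 -0.    1.49  0.35]
[ 1.37850144 -5.97643633  0.09640537]
```

View pics/c3.png

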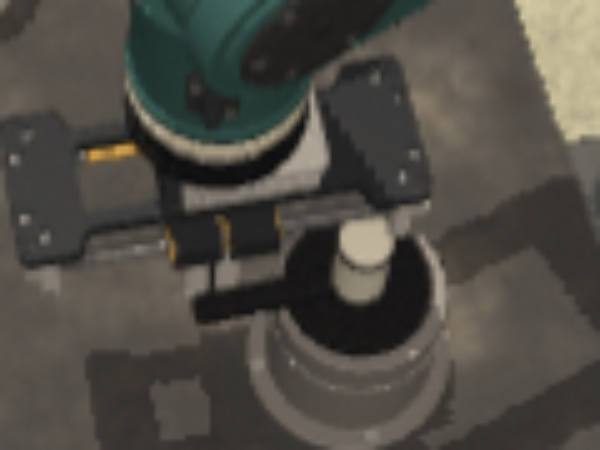

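The force has risen to about 6 N (it was under 1 N while free) and the TCP has stalled, so the probe is at its stop. The arm end is now at crop (195,308). I'm backing off, rising and opening.

Call:
{"op": "move_arm", "data": {
  "motion": [0,0,0,-0.07,0,0,0,0,0,0,-0.13,0,0,0,0,0,0,0,0,-0.35,0,0,0,0,0,0,-0.35,0.3,0,0,0,0,0,-0.35,0.6,0,0,0,0,0,-0.15,0.9,0,0,0,0,0,0,0.9,0,0,0,0,0,0,0.9,0,0,0,0,0,0,0.9]
}}

```text
time: 7.27
tool_pos: [0.5671, 0.2143, 0.2113]
ee_rot: [-3.138, 0.0, 1.523]
wrist_force: [-0.4, -0.5, -0.9]
width: 0.0372
finger_force: 0.0
```

Run:
```python
from h import *
from scipy.spatial.transform import Rotation as Ro
p=plane('scene',(328.6,281.2),.108)-[.498,.253];print(np.degrees(np.arctan2(p[1],p[0])),np.hypot(*p))
o=robot.get_obs();R=Ro.from_euler('xyz',o["ee_rot"]).as_matrix()
print(o["tool_pos"],o["width"],(R.T@(np.array([.498,.253,.114])-o["tool_pos"])*10).round(3), robot.tcp_to_grasp)
```

```text
-1.3539125922863762 0.08067413431565179
[0.56710335 0.21429084 0.21126019] 0.037174208203684486 [ 0.354 -0.705  0.975] -0.0188
```

Call:
{"op": "move_arm", "data": {
  "motion": [0,0,0,0.118,-0.235,0,0.9,0,0,0,0.118,-0.235,0,0.9,0,0,0,0.118,-0.235,0,0.9,0,0,0,0,0,0,0.9,0,0,0,0,0,0.245,0.9,0,0,0,0,0,0.245,0.9,0,0,0,0,0,0.245,0.9,0,0,0,0,0,0.235,0.9,0,0,0,0,0,0,0.9,0,0,0,0,0,0,0.9]
}}

```text
time: 8.1
tool_pos: [0.4979, 0.2525, 0.1138]
ee_rot: [-3.136, 0.002, 1.523]
wrist_force: [0.5, 0.5, -0.3]
width: 0.0845
finger_force: 0.0
```

Run:
```python
from h import *
s=robot.snapshot("scene")[:,:,::-1];w=robot.snapshot("wrist")[:,:,::-1]
cv2.imwrite("pics/c4.png",np.hstack([cv2.resize(s[230:320,310:410],(400,360)),cv2.resize(w,(400,250),interpolation=cv2.INTER_AREA).repeat(1,0) if 0 else cv2.copyMakeBorder(cv2.resize(w,(400,250)),0,110,0,0,0)]))
o=robot.get_obs();print(o["tool_pos"],o["ee_rot"],o["wrist_force"],o["width"])
```

```text
[0.49943428 0.25320867 0.11669634] [-3.14083121e+00  8.92042599e-05  1.52256406e+00] [ 0.4478216  -0.87539533 -0.04836322] 0.08466166266268046
```

View pics/c4.png

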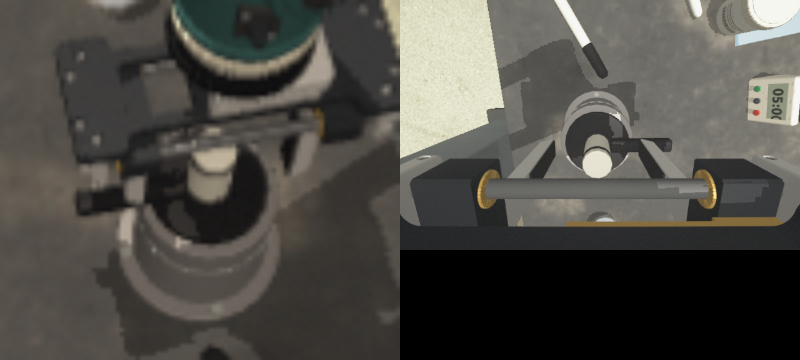

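The knob at (210,180) in the scene crop sits between the open fingers, and the tips clear the arm. I'm closing now.

Call:
{"op": "move_arm", "data": {
  "motion": [0,0,0,0,0,0,0,0,0,0,0,0,0,0,0,0,0,0,0,0,0,0,0,0,0,0,0,0,0,0,0,0,0,0,0,0,0,0,0,0,0,0,0,0,0,0,0,0,0,0,0,0,0,0,0,0,0,0,0,0,0,0,0,0,0,0,0,0,0,0,0,0,0,0,0,0,0,0,0,0,0,0,0,0]
}}

```text
time: 9.2
tool_pos: [0.4993, 0.2534, 0.1165]
ee_rot: [-3.141, 0.0, 1.523]
wrist_force: [0.1, 0.5, -0.3]
width: 0.0255
finger_force: 30.0
```

```bash
python3 -c "
from h import *
o=robot.get_obs()
print(o['tool_pos'],o['ee_rot'],o['wrist_force'],o['wrist_torque'])"
```

```text
[0.49931935 0.25335664 0.11645326] [-3.14139382e+00  3.08500073e-06  1.52278086e+00] [ 0.07786809  0.47794796 -0.33579454] [-0.04903336  0.1070369  -0.00172807]
```

Gripped with hardly any side load. I'll lift 10 mm gently first and check the force, since a locked probe only rises about 5 mm.

Call:
{"op": "move_arm", "data": {
  "motion": [0,0,0,0,0,-0.025,0,0,0,0,0,0,-0.025,0,0,0,0,0,0,-0.025,0,0,0,0,0,0,-0.025,0,0,0,0,0,0,0,0]
}}

```text
time: 9.62
tool_pos: [0.4997, 0.2534, 0.1272]
ee_rot: [3.141, -0.0, 1.523]
wrist_force: [-0.5, 0.1, -1.3]
width: 0.0254
finger_force: 30.0
```

Call:
{"op": "move_arm", "data": {
  "motion": [0,0,0,0,0,-0.05,0,0,0,0,0,0,-0.05,0,0,0,0,0,0,-0.1,0,0,0,0,0,0,-0.1,0,0,0,0,0,0,-0.1,0,0,0,0,0,0,-0.1,0,0,0,0,0,0,-0.12,0,0,0,0,0,0,-0.12,0,0,0,0,0,0,-0.12,0,0,0,0,0,0,-0.12,0,0,0,0,0,0,-0.12,0,0,0,0,0,0,-0.1,0]
}}

```text
time: 10.62
tool_pos: [0.4997, 0.2535, 0.2483]
ee_rot: [3.14, -0.001, 1.523]
wrist_force: [0.4, 0.2, -1.4]
width: 0.0255
finger_force: 30.0
```

Run:
```python
from h import *
s=robot.snapshot("scene")[:,:,::-1];t=robot.snapshot("top")[:,:,::-1]
cv2.imwrite("pics/c5.png",np.hstack([cv2.resize(s[200:310,300:410],(400,400)),cv2.resize(t[190:290,180:280],(400,400))]))
o=robot.get_obs();print(o["tool_pos"],o["ee_rot"],o["wrist_force"],o["width"],o["joint_positions"])
```

```text
[0.50042188 0.25374737 0.24936998] [ 3.13727464e+00 -2.01714344e-03  1.52272304e+00] [ 0.8109316  -0.04855996 -2.86578036] 0.025948560667720437 [3.68174044e-01 1.04196906e-01 1.26614053e+00 1.00909618e-04
 1.76649031e+00 4.16271546e-01]
```

View pics/c5.png

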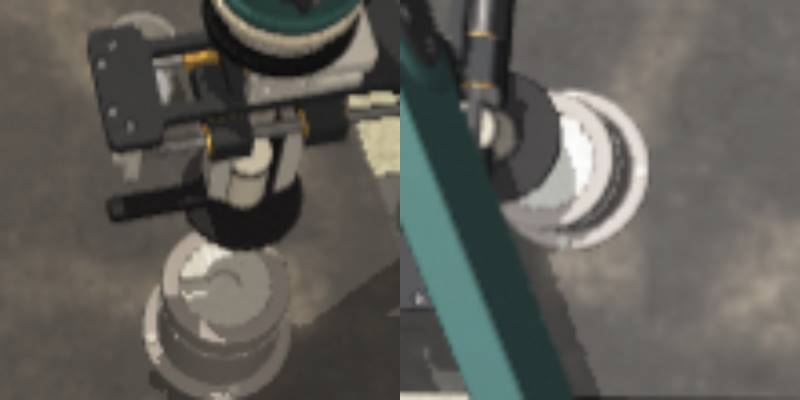

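The probe is clear of the well and upright, with its arm end at crop (112,210). Next I check the jar estimate by overlaying its projected outline on the first pictures.

```bash
cat >> h.py <<'E'
def proj(name,P):
    c=robot.get_calibration(name);q=np.atleast_2d(P)@c["R"].T+c["t"];s=q[:,:2]/q[:,2:];s=s*(1+c["k1"]*(s**2).sum(1,keepdims=True))
    return s*[c["fx"],c["fy"]]+[c["cx"],c["cy"]]
E
python3 - <<'E'
from h import *
J=np.array([.498,-.163]);a=np.radians(32.5);u=np.array([np.cos(a),np.sin(a)]);n=np.array([-u[1],u[0]])
th=np.linspace(0,2*np.pi,60);ci=np.c_[np.cos(th),np.sin(th)]
f=lambda xy,z:np.c_[xy,np.full(len(xy),z)]
sh=[f(J+.033*ci,.1),f(J+.027*ci,.1),f(J+.05*ci,.0),f(np.array([J+.033*u+.007*n,J+.089*u+.007*n,J+.089*u-.007*n,J+.033*u-.007*n]),.099)]
out=[]
for nm,x,y in(("top",355,190),("scene",288,125)):
    im=cv2.imread(f"pics/{nm}0.png")[y:y+62,x:x+54];im=cv2.resize(im,None,fx=7,fy=7,interpolation=cv2.INTER_CUBIC)
    for s,col in zip(sh,[(0,0,255),(255,0,255),(0,255,0),(255,0,0)]):
        p=((proj(nm,s)-[x,y]+.5)*7).round().astype(np.int32);cv2.polylines(im,[p],False,col,1)
    out.append(im)
cv2.imwrite("pics/jar.png",np.hstack(out))
o=robot.get_obs()
p=plane('scene',(330.4,257.4),.238)-o["tool_pos"][:2];print(np.degrees(np.arctan2(p[1],p[0])),np.hypot(*p))
E
```

```text
-2.8533929529368196 0.07631779150730406
```

View pics/jar.png

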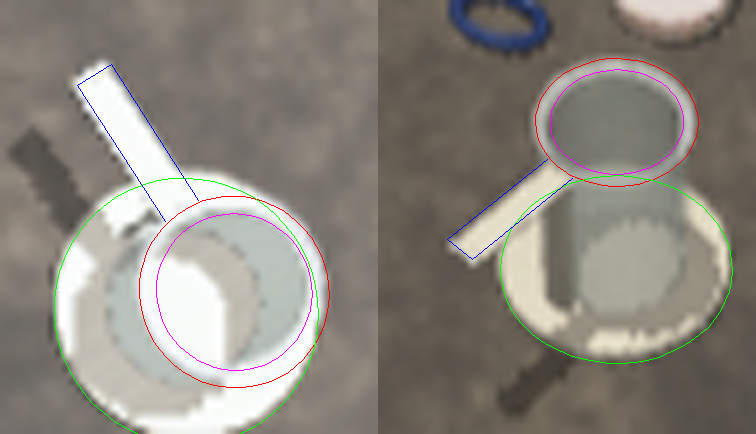

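The overlay fits to about 1 mm in both views, giving the jar at (0.498,-0.162) with the rest at 33°. I'm turning and carrying the probe over.

Call:
{"op": "move_arm", "data": {
  "motion": [0,0,-0.1556,0,0,0,0,0,0,-0.1556,0,0,0,0,0,0,-0.1556,0,0,0,0,0,0,-0.1556,0,0,0,0,0,0,-0.1556,0,0,0,0,0,0,0,-0.25,-0.16,0,0,0,0,0,-0.25,-0.16,0,0,0,0,0,-0.25,-0.16,0,0,0,0,0,-0.25,-0.16,0,0,0,0,0,-0.25,-0.16,0,0,0,0,0,-0.25,-0.16,0,0,0,0,0,-0.25,-0.16,0,0]
}}

```text
time: 11.72
tool_pos: [0.4975, 0.0442, 0.2457]
ee_rot: [-3.141, -0.001, 2.134]
wrist_force: [0.5, -0.3, -2.4]
width: 0.0253
finger_force: 30.0
```

Call:
{"op": "move_arm", "data": {
  "motion": [0,0,0,-0.25,-0.16,0,0,0,0,0,-0.25,-0.16,0,0,0,0,0,-0.25,-0.16,0,0,0,0,0,-0.25,-0.16,0,0,0,0,0,-0.25,-0.16,0,0,0,0,0,-0.25,-0.16,0,0,0,0,0,-0.25,-0.16,0,0,0,0,0,0,0,0,0,0,0,0,0,0,0,0]
}}

```text
time: 12.47
tool_pos: [0.4963, -0.1633, 0.2453]
ee_rot: [-3.141, -0.002, 2.131]
wrist_force: [-0.1, 0.2, -2.9]
width: 0.0254
finger_force: 30.0
```

Run:
```python
from h import *
from scipy.spatial.transform import Rotation as Ro
o=robot.get_obs();R=Ro.from_euler('xyz',o["ee_rot"]).as_matrix()
print(o["tool_pos"],o["ee_rot"],o["width"],(R.T@(np.array([.498,-.162,.1267])-o["tool_pos"])*10).round(3))
s=robot.snapshot("scene")[:,:,::-1];t=robot.snapshot("top")[:,:,::-1]
cv2.imwrite("pics/c6.png",np.hstack([cv2.resize(s[80:180,270:370],(400,400)),cv2.resize(t[180:280,340:440],(400,400))]))
```

```text
[ 0.49626581 -0.16326282  0.2453375 ] [-3.14066634e+00 -2.22931375e-03  2.13085028e+00] 0.02540306808783636 [-1.000e-03  2.200e-02  1.186e+00]
```

Call:
{"op": "move_arm", "data": {
  "motion": [0,0,0,0,0.011,0,0,0,0,0,0,0.011,0.1,0,0,0,0,0,0,0.15,0,0,0,0,0,0,0.15,0,0,0,0,0,0,0.15,0,0,0,0,0,0,0.15,0,0,0,0,0,0,0.1,0,0,0,0,0,0,0.1,0,0,0,0,0,0,0.05,0,0,0,0,0,0,0.05,0,0,0,0,0,0,0.05,0,0,0,0,0,0,0,0]
}}

```text
time: 13.57
tool_pos: [0.4984, -0.1608, 0.1408]
ee_rot: [-3.141, -0.001, 2.134]
wrist_force: [-1.3, -0.1, -2.7]
width: 0.0252
finger_force: 30.0
```

Call:
{"op": "move_arm", "data": {
  "motion": [0,0,0,0,0,0.03,0,0,0,0,0,0,0.03,0,0,0,0,0,0,0.03,0,0,0,0,0,0,0.02,0,0,0,0,0,0,0,0,0,0,0,0,0,0,0]
}}

```text
time: 14.07
tool_pos: [0.4986, -0.161, 0.1303]
ee_rot: [-3.141, -0.0, 2.134]
wrist_force: [-0.6, -0.4, -2.3]
width: 0.0256
finger_force: 30.0
```

Call:
{"op": "move_arm", "data": {
  "motion": [0,0,0,0,0,0.02,0,0,0,0,0,0,0.02,0,0,0,0,0,0,0,0,0,0,0,0,0,0,0]
}}

```text
time: 14.4
tool_pos: [0.4987, -0.161, 0.1264]
ee_rot: [3.142, -0.0, 2.134]
wrist_force: [-0.4, 0.5, -0.9]
width: 0.0258
finger_force: 30.0
```

Run:
```python
from h import *
s=robot.snapshot("scene")[:,:,::-1];t=robot.snapshot("top")[:,:,::-1]
cv2.imwrite("pics/c7.png",np.hstack([cv2.resize(s[80:180,270:370],(400,400)),cv2.resize(t[180:280,340:440],(400,400))]))
o=robot.get_obs();print(o["tool_pos"],o["wrist_force"],o["wrist_torque"])
```

```text
[ 0.49865467 -0.16097939  0.12644366] [-0.19861221 -0.22614515 -0.96092753] [-0.05900975  0.01144937  0.01506383]
```

The load has dropped from 2.5 N to 1 N at the expected height, so the collar is touching the rim. One more 1.5 mm, then release slowly and rise.

Call:
{"op": "move_arm", "data": {
  "motion": [0,0,0,0,0,0.015,0,0,0,0,0,0,0,0]
}}

```text
time: 14.67
tool_pos: [0.4987, -0.161, 0.1264]
ee_rot: [3.141, 0.001, 2.134]
wrist_force: [-2.9, 0.9, 4.7]
width: 0.0253
finger_force: 30.0
```

Call:
{"op": "move_arm", "data": {
  "motion": [0,0,0,0,0,0,0.4,0,0,0,0,0,0,0.5,0,0,0,0,0,0,0.6,0,0,0,0,0,0,0.6,0,0,0,0,0,0,0.6,0,0,0,0,0,0,0.6,0,0,0,0,0,0,0.6,0,0,0,0,0,0,0.6,0,0,0,0,0,0,0.6]
}}

```text
time: 15.42
tool_pos: [0.4987, -0.161, 0.1249]
ee_rot: [3.142, -0.0, 2.134]
wrist_force: [0.7, 0.1, 0.2]
width: 0.0565
finger_force: 0.0
```

Call:
{"op": "move_arm", "data": {
  "motion": [0,0,0,0,0,-0.1,0.6,0,0,0,0,0,-0.2,0.6,0,0,0,0,0,-0.3,0.6,0,0,0,0,0,-0.3,0.6,0,0,0,-0.3,0,0,0.6,0,0,0,-0.3,0,0,0.6,0,0,0,-0.4,0,0,0.6,0,0,0,-0.4,0,0,0.6,0,0,0,-0.4,0,0,0.6,0,0,0,-0.2,0,0,0.6,0,0,0,0,0,0,0.6]
}}

```text
time: 16.33
tool_pos: [0.6062, -0.3339, 0.213]
ee_rot: [-3.14, -0.001, 2.13]
wrist_force: [-0.3, 0.2, -1.4]
width: 0.0564
finger_force: 0.0
```

Run:
```python
from h import *
s=robot.snapshot("scene")[:,:,::-1];t=robot.snapshot("top")[:,:,::-1]
cv2.imwrite("pics/c8.png",np.hstack([cv2.resize(s[90:170,280:360],(400,400)),cv2.resize(t[190:270,345:425],(400,400))]))
o=robot.get_obs();print(o["tool_pos"],o["wrist_force"],o["width"])
```

```text
[ 0.60528923 -0.33028513  0.21457909] [-0.12176999 -0.39194344  1.01697138] 0.056836490880039205
```

View pics/c8.png

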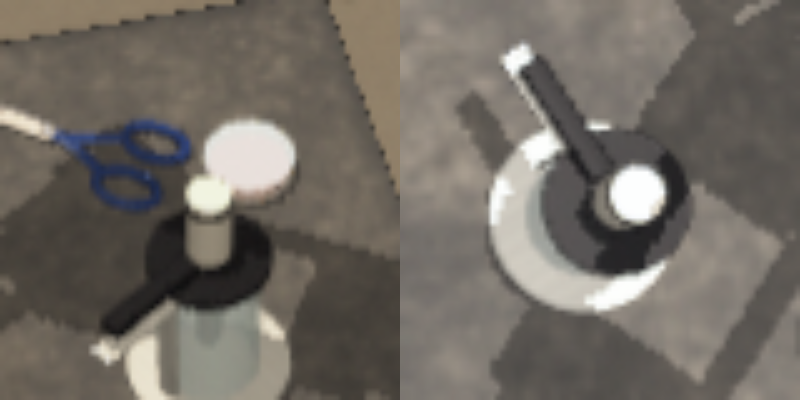

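The probe stands upright in the jar with its collar on the rim, its arm over the rest (end at (532,62) in the right crop), and the gripper away. I'll check the numbers and hand in if they are good.

Run:
```python
from h import *
J=np.array([.498,-.162])
k=plane("top",(392,228.2),.16);e=plane("top",(371,202),.118);print(k-J,e-J,np.degrees(np.arctan2(*(e-J)[::-1])))
if np.hypot(*(k-J))<.006: print(robot.close_job())
```

```text
[0.0023753  0.00045114] [0.06789027 0.04209056] 31.79805318129986
the job is handed in; nothing more can be done
None
```

The probe was turned by its side arm to the stop (about 6 N), drawn out of the well, stood in the rinse jar with its arm over the rest, released and handed in; by the last pictures it is about 2 mm off the jar's axis, and the judge's verdict was not shown.

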